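# Hold a chassis corner true with a square

### The job

The end plate of the aluminium chassis corner on the bench leans inward on its loose corner screw. Fetch the braced L-shaped square, keep it flat on the bench and press its outer corner fully home into the inside corner, so that one leg lies flush along the rail and the other pushes the end plate out until that is flush too. Finish while still gripping the square and pressing it against both faces, and leave the other things on the bench where they lie.

Things in the scene. Friction and masses are not known exactly. Their poses are not given: they have to be found in the camera images.
- square: Loose steel L-shaped square, flat, 0.28 kg. Legs 150 mm long, 24 wide, 18 high; origin under the middle of the diagonal brace that joins them (12 mm wide, 22 high, 100 mm free along (1,1), open space both sides: grip it across). Outer corner at (62,-62,0) mm; from it one leg runs along -x (outer face to -y), the other along +y (outer face to +x). z up, 0 on the bench.
- square_corner (a point): The square's outer corner at its underside, where its two outer faces would meet (the last 6 mm of metal is cut away there as relief). Axes as the square's.
- chassis: Chassis corner, fixed, 49 mm high at most. Origin: bench level, inside corner. The rail runs along its -x, the end plate along its +y; the square goes on the open bench between them, its axes along these and its outer corner at this origin. A small strap and the corner screw lie over the corner, 42 to 49 mm up, above the seated square. z up.
- side_rail: The chassis's fixed rail: straight slotted aluminium bar with smooth faces (the square slides on it with friction of about 0.2), 40 mm high, 30 thick; its inner face is the plane y = 0 of the chassis from x = -200 mm to the corner. Origin and axes as the chassis.
- end_plate: The chassis's end plate: aluminium, 5 mm thick, 41 high, 168 long. Turns about an upright pin at the chassis origin (its origin too); runs along its +y, inner face its plane x = 0. Axes equal the chassis's when true; starts turned inward (counter-clockwise from above) 3 to 8 degrees. Friction about 0.15 N m (1 N at its end); stays where left; a stop ends its travel when true.
- tape_1: Black roll of tape lying flat, 55 mm across, 19 mm high; origin under its centre. Bystander.
- screw_dish: Round steel dish of screws, 96 mm across, 20 mm high; origin under its centre. Bystander.
- relay: Small plug-in relay with a clear cover, 22 x 29 x 41 mm high; origin under its centre. Bystander.
- spare_board_0: Small loose circuit board, 52 x 78 x 12 mm; origin under its centre. Bystander.
- driver_red: Screwdriver with a red handle, lying, 150 x 17 x 17 mm; origin under its centre. Bystander.
- small_pliers: Pliers with blue handles, lying, 126 x 54 x 11 mm; origin under its centre. Bystander.

How it is judged (in metres and radians):
At the end, for the whole second after the job is handed in: The square lies flat and still, its outer corner within 3 mm of the chassis corner along each face; it and the end plate are within 0.02 rad (1.1 degrees) of true to the rail; it presses on rail and end plate with over 1 N each and is still held by the fingers (over 2 N) (x of square_corner in the frame of chassis between -0.003 and 0.003 m and y of square_corner in the frame of chassis between -0.003 and 0.003 m and height (world z) of square below 0.004 m and angle between square's own z axis and vertical below 0.04 rad and angle between the x axis of each of square, end_plate and the x axis of side_rail, either way round below 0.02 rad and contact force between square and side_rail above 1 N and contact force between square and end_plate above 1 N and contact force between the fingers and square above 2 N and linear speed of square below 0.01 m/s); the arm keeps its last pose, push and grip.
It fails at once if another thing on the bench was shoved more than 30 mm (distance of any of tape_1, screw_dish, relay, spare_board_0, driver_red, small_pliers from where it was at the start of the episode above 0.03 m).
It also fails if it takes over 40 s, if anything falls off the work surface, if the arm or the gripper's body presses on something with over 40 N, if the wrist force passes 120 N, or if a joint passes its speed limit or range.

### The arm

A 6-joint arm with a two-finger parallel gripper is mounted at the origin on a cart in front of the work surface, level with it; the furniture and walls round the work are solid. World frame = base frame: x ahead of the robot, y to its left, z up, the work surface at z = 0. Lengths are in m, angles in degrees, forces in N, time in s.
With the tool pointing down it reaches from about 0.35 to 1 m from the base axis. Payload 7.1 kg.
Tool frame: the origin (TCP) lies at the very end of the fingers, on their centre line; the grasp point (between the pads) lies 19 mm behind it (robot.pinch_z is the distance from the TCP to the grasp point, in m); z points along the fingers, y is the line along which they close (so a half turn about z gives the same grasp; the last joint's range is limited). The gripper opens to 85 mm and grips with 20 to 120 N. Pads are 22 mm wide; open, the fingers measure 114 mm over their backs; the gripper's body (76 mm by 85 mm) begins 54 mm behind the grasp point. The pads swing forward as they close: fully open they stand 13 mm farther back than shut.
Start: joints at [65.947, 24.242, 93.386, -0, 62.372, -1.089], TCP at [0.244, 0.575, 0.231] pointing down, gripper open.
Joint ranges: [-172.04, 172.04], [-51.8, 120.97], [4.93, 147.93], [-75.15, 255.16], [6.16, 154.13], [-145.62, 145.62]. Speed limits (degrees/s): [136.94, 136.94, 172.46, 180, 180, 180].

### API

Orientations are given as [roll, pitch, yaw] about the fixed x, y, z axes, in that order (R = Rz(yaw) Ry(pitch) Rx(roll)).
In Python, from workcell import robot gives the robot as it stands. The module is installed in compiled form; this text tells all that it offers.
- The arm moves only by the tool apply_moves, never from a script. Its argument "rows" is a list of rows, each a list of 4 numbers: the shift along the world's x, y, z in units of 25 mm (1.0 is 25 mm), then the turn about the world's z in units of 5 degrees (1.0 is 5 degrees). In form: [[dx, dy, dz, roll], ...]. A call has 1 to 8 rows; each row shifts and turns the commanded pose from where the row before left it; what a row does not reach is not made up. A row lasts 1/8 s, in which the tool goes at most 62.5 mm and 10.7 degrees, less where a joint would pass 70% of its speed; a pose out of reach is approached as far as the arm can. A call is refused whole if a number of a shift passes 1 or a number of a turn 1, either way. A call with a gripper value outside its range is refused whole. "gripper" is the closure, from -1 (fully open) to 1 (shut), so that 0 is half open, set as the call begins (left out, the last holds). The fingers move at their own pace and stop on an object; "squeeze" is the grip in N (left out, the last holds). Time passes only in rows, so rows that do not move let the fingers close. It gives the time, the measured TCP pose, the force, the opening and the grip force at its end, in the units of the state.
- robot.observe(): the state, without advancing time (a new reading comes with each control period).
- robot.get_image(name): name is "scene" or "top" or "wrist"; returns a dict with "img" (420x560x3 uint8, red, green, blue), "vfov" (degrees; the focal length in pixels is half the picture's height over the tangent of half this angle, whatever the lens; pixels are square), "cx", "cy" (the principal point, pixels), "rvec" (rotation vector, rad) and "tvec" (3), from world to camera coordinates, as OpenCV has them; the wrist camera has in their place "tool_from_camera" (4x4, takes a point from camera to tool coordinates, whose origin is the TCP and whose axes are the flange's). Camera axes: x right, y down, z forward; pixel columns grow to the right and rows downward; lengths in m; the calibration is good to about 2 mm. A picture is of the moment at which its call begins: read the wrist's pose just before it. There is no depth.
- robot.finish_job(): hands the job in; it is judged then, once.
The state is a dict: "clock": time; "q": joint angles; "qvel": joint speeds; "tau": joint torques, N m; "tcp_pos": TCP position; "tool_rot": TCP orientation; "force": force on the tool from outside, world axes, zero at the start; "wrist_torque": the same for the moment, N m; "opening": finger opening in m; "grip_force": force on a finger pad.
Only numpy, scipy, OpenCV 4.12 (cv2) and the standard library are available. Lean on these libraries where they do the work, as an engineer would, in place of code of your own. Each camera call takes 0.05 s, during which the arm holds its last target. There are 200 camera calls.

## Working session

There is one attempt and no reset: what is moved stays moved. The work goes in short steps, Python scripts to look and compute and a tool call to move; the robot and the scene stay as the last step left them, time stands still between calls to the robot, and variables do not carry over. Pictures are saved under pics/ and viewed, at most 12 in all, crops included, and the job is handed in when it is done.

Besides the shell and the picture viewer there is one more tool, called after "Emit:" by a JSON object that holds its "fn" and its "kwargs", one argument or row to a line. apply_moves: Moves the arm, as the interface text tells. Its arguments: {"type":"object","properties":{"rows":{"type":"array"},"gripper":{"type":"number"},"squeeze":{"type":"number"}},"required":["rows"]}

```bash
mkdir -p pics
cat > h.py <<'E'
import numpy as np, cv2
from workcell import robot
from scipy.spatial.transform import Rotation as R
def cam(name):
    s=robot.observe(); d=robot.get_image(name)
    f=210/np.tan(np.radians(d['vfov']/2)); K=np.array([[f,0,d['cx']],[0,f,d['cy']],[0,0,1.]])
    if name=='wrist':
        T=np.eye(4); T[:3,:3]=R.from_euler('xyz',s['tool_rot'],degrees=True).as_matrix(); T[:3,3]=s['tcp_pos']
        W=T@np.array(d['tool_from_camera']); Rc=W[:3,:3]; c=W[:3,3]
    else:
        Rm=cv2.Rodrigues(np.array(d['rvec'],float))[0]; Rc=Rm.T; c=-Rm.T@np.array(d['tvec']).ravel()
    return d['img'],K,Rc,c
def save(name,fn):
    img,K,Rc,c=cam(name); cv2.imwrite(f'pics/{fn}.png',img[:,:,::-1]); np.savez(f'pics/{fn}.npz',K=K,Rc=Rc,c=c); return img
def px(fn,u,v,z):
    d=np.load(f'pics/{fn}.npz'); r=d['Rc']@np.linalg.inv(d['K'])@[u,v,1]; c=d['c']; return c+r*(z-c[2])/r[2]
def proj(fn,P):
    d=np.load(f'pics/{fn}.npz'); p=d['K']@(d['Rc'].T@(np.array(P)-d['c'])); return p[:2]/p[2]
E
python3 - <<'E'
from h import *
print(robot.observe())
save('top','top0'); save('scene','scene0')
E
```

```text
{'clock': 0.0, 'q': array([ 6.59478123e+01,  2.42871643e+01,  9.34319822e+01,  3.75520132e-04,
        6.23724320e+01, -1.09007964e+00]), 'qvel': array([ 0.028757  ,  0.00397772, -0.11523028,  0.01142058,  0.05077296,
        0.06785808]), 'tau': array([ 2.39354827e-03, -5.57396007e+01, -2.81740934e+01,  1.14046857e-04,
        7.50686653e-03, -4.95211339e-08]), 'tcp_pos': array([0.24358952, 0.57497444, 0.23051214]), 'tool_rot': array([-1.79908444e+02, -2.07458395e-03,  1.57037716e+02]), 'force': array([ 0.03430952,  0.06103063, -0.49887019]), 'wrist_torque': array([-0.06128328, -0.00747369,  0.02522853]), 'grip_force': 0.0, 'opening': 0.08540219347436641}
```

View pics/top0.png

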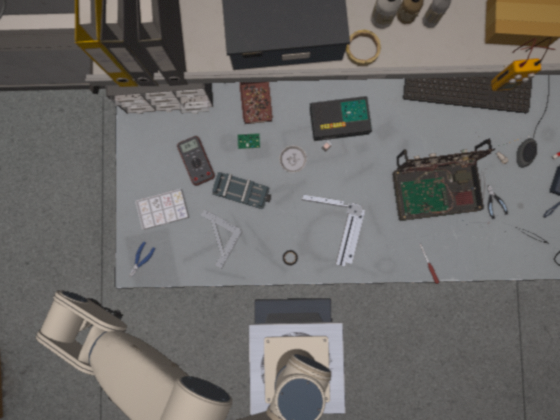

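View pics/scene0.png

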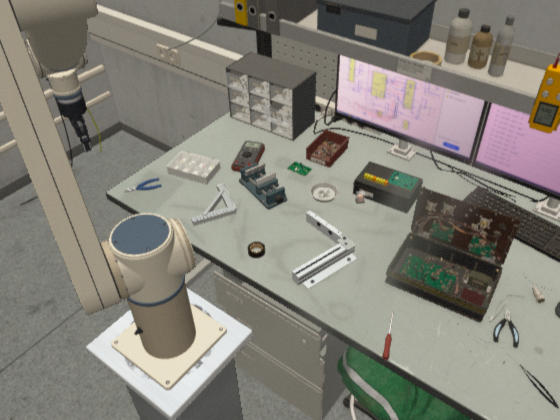

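The top picture shows the square around (222,236). The chassis corner is near (353,210), with the plate running left to (303,197) and the rail down to (343,265). The tape is at (290,257). I'll zoom in.

Run:
```python
from h import *
i=cv2.imread('pics/top0.png')[185:275,190:380]; cv2.imwrite('pics/c0.png',cv2.resize(i,None,fx=4.2,fy=4.2,interpolation=cv2.INTER_CUBIC))
for u,v,z in [(240,235,.018),(205,212,.018),(220,265,.018),(353,210,.04),(303,197,.041),(343,265,.04),(290,257,.02),(292,158,.02)]: print(u,v,px('top0',u,v,z))
```

```text
240 235 [0.45375012 0.1833851  0.018     ]
205 212 [0.53538541 0.30275211 0.018     ]
220 265 [0.35305058 0.25325195 0.018     ]
353 210 [ 0.52952771 -0.20309274  0.04      ]
303 197 [ 0.57750261 -0.03480816  0.041     ]
343 265 [ 0.34507264 -0.16334576  0.04      ]
290 257 [0.37520526 0.01389268 0.02      ]
292 158 [ 0.71584462 -0.00100049  0.02      ]
```

View pics/c0.png

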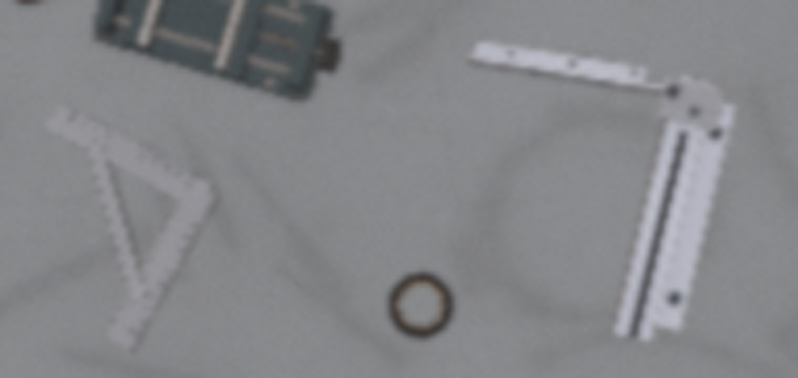

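Run:
```python
from h import *
def c(u,v,z): return px('top0',190+u/4.2-.4,185+v/4.2-.4,z)
C=c(212,185,.018);A=c(50,112,.018);B=c(120,345,.018);b1=c(97,150,.022);b2=c(143,300,.022)
ang=lambda p,q:np.degrees(np.arctan2(*(q-p)[[1,0]]))
print(C,A,B,np.linalg.norm(A-C),np.linalg.norm(B-C),'brace',b1,b2,(b1+b2)/2)
print('yaw from +yleg',ang(C,A)-90,'from -x leg',ang(B,C),'brace-45',ang(b2,b1)-45)
r1=c(668,125,.04);r2=c(616,335,.04);print('rail',r1,r2,ang(r2,r1))
e1=c(655,92,.041);e2=c(472,65,.041);print('plate',e1,e2,ang(e1,e2)-90)
print(robot.get_image('wrist')['tool_from_camera'])
```

```text
[0.47549492 0.18278917 0.018     ] [0.53818259 0.31478205 0.018     ] [0.34727441 0.25956967 0.018     ] 0.14612276963229945 0.14945148002640377 brace [0.50595215 0.27601085 0.022     ] [0.38329652 0.23995457 0.022     ] [0.44462434 0.25798271 0.022     ]
yaw from +yleg -25.40454884996265 from -x leg -30.913851548275577 brace-45 -28.618585474162238
rail [ 0.51504974 -0.18788014  0.04      ] [ 0.34767465 -0.14081361  0.04      ] -15.706190554386097
plate [ 0.54189395 -0.17815801  0.041     ] [ 0.56708549 -0.03108074  0.041     ] -9.719364218099486
[[-1.66806214e-04 -9.60702812e-01 -2.77578961e-01  7.01038731e-02]
 [ 9.99999970e-01 -2.09981255e-04  1.25814195e-04 -1.16977600e-03]
 [-1.79156429e-04 -2.77578932e-01  9.60702818e-01 -1.42657122e-01]
 [ 0.00000000e+00  0.00000000e+00  0.00000000e+00  1.00000000e+00]]
```

Emit:
{"fn": "apply_moves", "kwargs": {
  "rows": [
    [1,-1,0,1],
    [1,-1,0,1],
    [1,-1,0,1],
    [1,-1,0,1],
    [1,-1,0,1],
    [1,-1,0,1],
    [1,-1,0,1],
    [1,-1,0,1]
  ],
  "gripper": -1
}}

```text
clock: 1.15
tcp_pos: [0.4444, 0.3745, 0.2311]
tool_rot: [-180.0, -0.0, -162.8]
force: [0.1, 0.4, 0.6]
opening: 0.0852
grip_force: 0.0
```

Emit:
{"fn": "apply_moves", "kwargs": {
  "rows": [
    [0,-1,0,0],
    [0,-1,0,0],
    [0,-1,0,0],
    [0,-1,0,0],
    [0,-0.6,0,0],
    [0,0,0,0],
    [0,0,0,0]
  ]
}}

```text
clock: 2.02
tcp_pos: [0.4439, 0.261, 0.2315]
tool_rot: [180.0, 0.0, -163.0]
force: [0.1, -0.7, 0.2]
opening: 0.0852
grip_force: 0.0
```

Run:
```python
from h import *
s=robot.observe();print(s['clock'],s['tcp_pos'],s['tool_rot'],s['q'])
i=save('wrist','w1')
```

```text
2.025 [0.44386283 0.26099996 0.23148943] [ 1.79978817e+02  3.12792721e-02 -1.62965650e+02] [ 2.91238102e+01  1.49741830e+01  1.07212994e+02  1.67408041e-02
  5.77778018e+01 -7.79194680e+01]
```

View pics/w1.png

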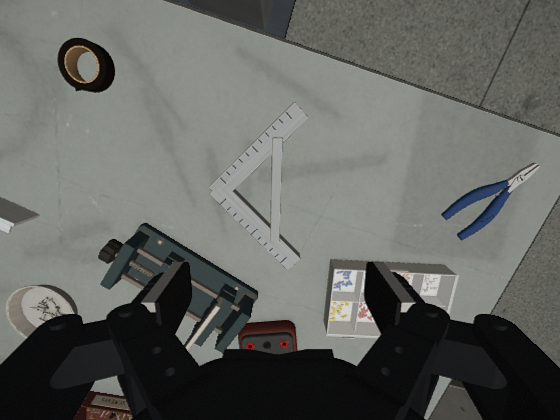

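The square is clear: its outer corner is at (211,190), the leg ends at (297,102) and (291,270), and the brace runs (278,138) to (275,245).

Run:
```python
from h import *
c=lambda u,v,z:px('w1',u,v,z)
C=c(211,190,.018);A=c(291,271,.018);B=c(296,101,.018);b1=c(275,242,.022);b2=c(278,139,.022)
ang=lambda p,q:np.degrees(np.arctan2(*(q-p)[[1,0]]))
print(C,A,B,np.linalg.norm(A-C),np.linalg.norm(B-C),'brace',b1,b2,(b1+b2)/2)
print('yaw from +yleg',ang(C,A)-90,'from -x leg',ang(B,C),'brace-45',ang(b2,b1)-45)
# fit model by projecting
from scipy.optimize import least_squares
O=lambda p:np.array([[np.cos(p[2]),-np.sin(p[2])],[np.sin(p[2]),np.cos(p[2])]])
P=np.array([[-88,-62,18],[62,88,18],[0,0,22.]])/1e3
uv=np.array([[296.5,101.5],[290,271],[276.5,190.5]])
def f(p): return np.array([proj('w1',np.r_[O(p)@q[:2]+p[:2],q[2]]) for q in P]).ravel()-uv.ravel()
r=least_squares(f,[.445,.26,-.5]);print(r.x[:2],np.degrees(r.x[2]),r.fun)
```

```text
[0.47028974 0.1818267  0.018     ] [0.54674409 0.3101698  0.018     ] [0.34141645 0.25043119 0.018     ] 0.149389483105251 0.14599623352902727 brace [0.5115656 0.2770855 0.022    ] [0.38742763 0.2430792  0.022     ] [0.44949662 0.26008235 0.022     ]
yaw from +yleg -30.782379491705036 from -x leg -28.028184497236683 brace-45 -29.68025354639984
[0.44829547 0.26120293] -29.47259462585678 [-0.35890111 -0.68758021 -0.76431741 -1.32368035  1.08522204  1.91103902]
```

Emit:
{"fn": "apply_moves", "kwargs": {
  "rows": [
    [0.18,0,-1,-0.3],
    [0,0,-1,0],
    [0,0,-1,0],
    [0,0,-1,0],
    [0,0,-1,0],
    [0,0,-1,0],
    [0,0,0,0],
    [0,0,0,0]
  ],
  "gripper": 0
}}

```text
clock: 3.08
tcp_pos: [0.4487, 0.2611, 0.0818]
tool_rot: [180.0, 0.0, -164.4]
force: [-0.4, -0.6, 0.2]
opening: 0.0425
grip_force: 0.0
```

Run:
```python
from h import *
s=robot.observe();print(s['clock'],s['tcp_pos'],s['tool_rot'],s['opening'])
i=save('wrist','w2')
```

```text
3.075 [0.44869267 0.26106369 0.08184014] [ 1.7999037e+02  3.4364662e-02 -1.6443810e+02] 0.04253898333640957
```

View pics/w2.png

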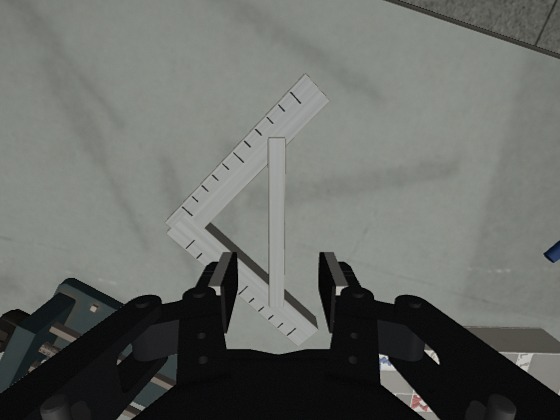

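The wrist view shows the brace at column 277, centred between the fingers and parallel to the pads. Lowering and gripping.

Emit:
{"fn": "apply_moves", "kwargs": {
  "rows": [
    [0,0,-1,0],
    [0,0,-1,0],
    [0,0,-0.8,0],
    [0,0,-0.26,0],
    [0,0,0,0],
    [0,0,0,0]
  ]
}}

```text
clock: 3.88
tcp_pos: [0.449, 0.2608, 0.0058]
tool_rot: [180.0, 0.1, -164.5]
force: [0.2, -1.1, 0.1]
opening: 0.0426
grip_force: 0.0
```

Emit:
{"fn": "apply_moves", "kwargs": {
  "rows": [
    [0,0,0,0],
    [0,0,0,0],
    [0,0,0,0],
    [0,0,0,0],
    [0,0,0,0],
    [0,0,0,0]
  ],
  "gripper": 1,
  "squeeze": 70
}}

```text
clock: 4.62
tcp_pos: [0.4487, 0.2607, 0.0056]
tool_rot: [180.0, 0.1, -164.5]
force: [-0.7, -0.6, 8.1]
opening: 0.0103
grip_force: 69.0
```

Emit:
{"fn": "apply_moves", "kwargs": {
  "rows": [
    [0,0,0.4,0],
    [0,0,0.8,0],
    [0,0,0.8,0],
    [0,0,0,0],
    [0,0,0,0]
  ]
}}

```text
clock: 5.25
tcp_pos: [0.448, 0.2603, 0.0545]
tool_rot: [-180.0, -0.0, -164.5]
force: [-0.2, -0.0, -3.4]
opening: 0.0102
grip_force: 68.7
```

Emit:
{"fn": "apply_moves", "kwargs": {
  "rows": [
    [0,0,1,0],
    [0,0,1,0],
    [0,-0.6,1,0],
    [0,-1,0.4,0.4],
    [0,-1,0,0.6],
    [0,-1,0,0.6],
    [0.2,-1,0,0.6],
    [0.2,-1,0,0.56]
  ]
}}

```text
clock: 6.25
tcp_pos: [0.4577, 0.1195, 0.1389]
tool_rot: [180.0, -0.1, -150.6]
force: [-0.2, -0.3, -2.8]
opening: 0.0103
grip_force: 68.8
```

Emit:
{"fn": "apply_moves", "kwargs": {
  "rows": [
    [0.2,-1,0,0],
    [0.2,-1,0,0],
    [0.12,-1,0,0],
    [0,-1,0,0],
    [0,-1,0,0],
    [0,-1,0,0],
    [0,-1,0,0],
    [0,0,0,0]
  ]
}}

```text
clock: 7.25
tcp_pos: [0.4707, -0.0556, 0.1389]
tool_rot: [179.9, -0.1, -150.8]
force: [-0.5, -0.0, -4.1]
opening: 0.0102
grip_force: 68.8
```

Emit:
{"fn": "apply_moves", "kwargs": {
  "rows": [
    [0,0,0,0],
    [0,0,0,0]
  ]
}}

```text
clock: 7.5
tcp_pos: [0.4711, -0.0538, 0.1395]
tool_rot: [180.0, -0.0, -150.6]
force: [1.1, 0.1, -2.7]
opening: 0.0102
grip_force: 68.8
```

Run:
```python
from h import *
s=robot.observe();print(s['clock'],s['tcp_pos'],s['tool_rot'],s['opening'],s['q'])
i=save('wrist','w3')
```

```text
7.5 [ 0.47105085 -0.05382685  0.1395186 ] [ 1.79969313e+02 -3.04073755e-02 -1.50616887e+02] 0.01018737978958032 [-7.96091383e+00  1.98713099e+01  1.15886806e+02  8.52298594e-03
  4.42846725e+01 -1.27350123e+02]
```

View pics/w3.png

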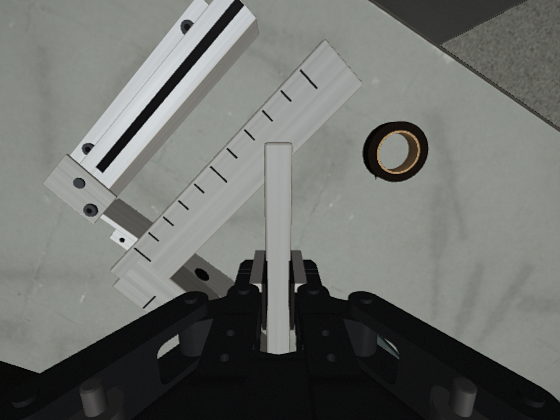

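Run:
```python
from h import *
i=cv2.imread('pics/w3.png')[0:290,40:300]; cv2.imwrite('pics/c3.png',cv2.resize(i,None,fx=2,fy=2,interpolation=cv2.INTER_CUBIC))
```

```text
(no output)
```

View pics/c3.png

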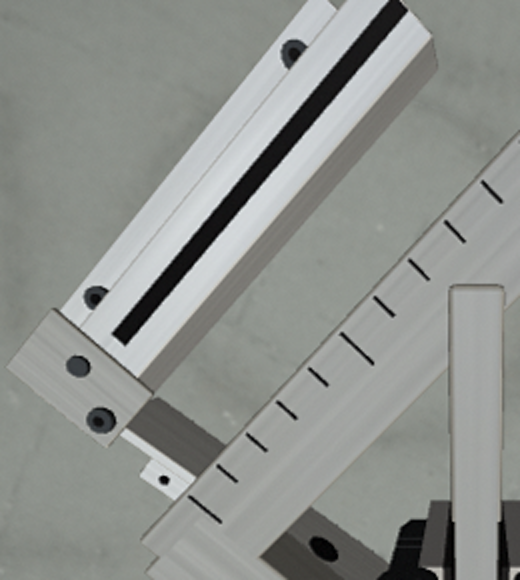

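Run:
```python
from h import *
c=lambda u,v,z:px('w3',u,v,z)[:2]
cc=lambda u,v,z:px('w3',40+u/2-.25,v/2-.25,z)[:2]
ang=lambda p,q:np.degrees(np.arctan2(*(q-p)[::-1]))
r2=cc(432,38,.04); r1=cc(148,387,.04); y=ang(r2,r1); u=(r1-r2)/np.linalg.norm(r1-r2)
C=r2+.2*u; print('rail',r2,r1,np.linalg.norm(r1-r2),'yaw',y,'corner by rail',C)
def X(p,q,r,s): 
    t=np.linalg.solve(np.c_[q-p,-(s-r)],r-p); return p+t[0]*(q-p)
for z,p,q in [(.041,(125,432),(193,477)),(0,(158,398),(228,443))]:
    p=cc(*p,z);q=cc(*q,z); print('plate',p,q,ang(p,q)-90,'X',X(p,q,r1,r2))
p=robot.observe()['tcp_pos']; zt=p[2]-.0055+.018
B=c(326.5,40,zt); B2=c(361.5,80,zt); m=cc(280,392,zt); print('sq B',B,B2,np.linalg.norm(B-B2),'yaw',ang(B,m), ang(B,cc(146,538,zt)),'end',ang(B,B2)-90)
b0=c(278,142,zt+.004);print('brace end',b0)
for yw in (-15.5,):
  a=np.radians(yw);Rm=np.array([[np.cos(a),-np.sin(a)],[np.sin(a),np.cos(a)]])
  O=B-Rm@[-.088,-.062]; print('O from B',O,'tcp',p, 'brace px pred',proj('w3',np.r_[O+Rm@np.array([-.035,-.035])*1.0,zt+.004]))
```

```text
rail [ 0.35080904 -0.140809  ] [ 0.5228462  -0.18440502] 0.17747506062943488 yaw -14.220005813188607 corner by rail [ 0.54468097 -0.18993817]
plate [ 0.54588707 -0.18560906] [ 0.55091506 -0.15249488] -8.633717318629536 X [ 0.54520942 -0.19007209]
plate [ 0.54437537 -0.19373048] [ 0.5491079  -0.15457511] -6.891649980471826 X [ 0.54482919 -0.18997573]
sq B [ 0.37079177 -0.08948549] [ 0.37610148 -0.06930711] 0.02086528168419095 yaw -16.011542877064464 -15.762968982178597 end -14.742515706982289
brace end [ 0.41416492 -0.08704719]
O from B [ 0.47216003 -0.05325738] tcp [ 0.47115242 -0.05383987  0.13961965] brace px pred [280.03373995 183.61528922]
```

Measured:
- **Chassis corner:** about (0.545,-0.190), yaw about -14.2°. The rail-end and plate-crossing estimates agree within 1 mm.
- **Plate:** leaning in about 6°.
- **Square:** yaw about -15.7°, origin about at the TCP.

I'll lower it at a standoff of (-30,+25) mm in the chassis frame.

Emit:
{"fn": "apply_moves", "kwargs": {
  "rows": [
    [0.22,-0.6,0,0.28],
    [0,-0.58,-0.3,0],
    [0,0,-1,0],
    [0,0,-1,0],
    [0,0,-1,0],
    [0,0,-1,0],
    [0,0,-0.5,0],
    [0,0,0,0]
  ]
}}

```text
clock: 8.55
tcp_pos: [0.4761, -0.084, 0.0191]
tool_rot: [179.9, -0.1, -149.3]
force: [-1.0, -0.1, -2.5]
opening: 0.0103
grip_force: 68.7
```

Emit:
{"fn": "apply_moves", "kwargs": {
  "rows": [
    [0,0,-0.2,0],
    [0,0,-0.15,0],
    [0,0,-0.1,0],
    [0,0,0,0]
  ]
}}

```text
clock: 9.05
tcp_pos: [0.4768, -0.084, 0.0086]
tool_rot: [-180.0, 0.0, -149.3]
force: [0.1, 0.4, -3.1]
opening: 0.0101
grip_force: 68.9
```

Emit:
{"fn": "apply_moves", "kwargs": {
  "rows": [
    [0,0,-0.08,0],
    [0,0,-0.04,0],
    [0,0,0,0]
  ]
}}

```text
clock: 9.43
tcp_pos: [0.4769, -0.084, 0.0056]
tool_rot: [-180.0, 0.0, -149.3]
force: [-0.7, -0.2, -1.8]
opening: 0.0102
grip_force: 69.0
```

Emit:
{"fn": "apply_moves", "kwargs": {
  "rows": [
    [0,0,-0.02,0],
    [-0.05,-0.2,0,0],
    [-0.06,-0.24,0,0],
    [-0.06,-0.24,0,0],
    [-0.03,-0.12,0,0],
    [0,0,0,0],
    [0,0,0,0]
  ]
}}

```text
clock: 10.3
tcp_pos: [0.4726, -0.1045, 0.0056]
tool_rot: [-179.9, 0.1, -149.3]
force: [-0.1, -0.3, 5.6]
opening: 0.0098
grip_force: 70.0
```

Emit:
{"fn": "apply_moves", "kwargs": {
  "rows": [
    [0.2,-0.05,0,0],
    [0.2,-0.05,0,0],
    [0.2,-0.05,0,0],
    [0.2,-0.05,0,0],
    [0.1,-0.025,0,0],
    [0,0,0,0],
    [0,0,0,0]
  ]
}}

```text
clock: 11.18
tcp_pos: [0.4921, -0.1094, 0.0056]
tool_rot: [179.8, -0.2, -149.3]
force: [-7.6, 1.3, 15.7]
opening: 0.0103
grip_force: 71.3
```

Emit:
{"fn": "apply_moves", "kwargs": {
  "rows": [
    [0,0,0.02,0],
    [-0.02,-0.08,0,0],
    [-0.02,-0.08,0,0],
    [0,0,0,0],
    [0,0,0,0]
  ]
}}

```text
clock: 11.8
tcp_pos: [0.4935, -0.1139, 0.0056]
tool_rot: [-180.0, 0.0, -149.3]
force: [-0.8, 0.1, 2.5]
opening: 0.0102
grip_force: 69.6
```

Run:
```python
from h import *
s=robot.observe();print(s)
i=save('wrist','w4')
cv2.imwrite('pics/w4b.png',cv2.resize(i[60:340,0:400,::-1],None,fx=2,fy=2,interpolation=cv2.INTER_CUBIC))
```

```text
{'clock': 11.8, 'q': array([-1.43375818e+01,  3.62966945e+01,  1.14008027e+02, -2.29345356e-02,
        2.96695510e+01, -1.35056775e+02]), 'qvel': array([-0.08037454,  0.03996582,  0.1136314 , -0.10438633, -0.10918375,
       -0.02606886]), 'tau': array([  0.10460501, -50.74463367, -12.60637701,   0.15606461,
        -0.30537053,   0.11578176]), 'tcp_pos': array([ 0.49352335, -0.11392133,  0.00562576]), 'tool_rot': array([-1.79973766e+02,  1.01305472e-02, -1.49260880e+02]), 'force': array([-0.82799366,  0.05978422,  2.47572444]), 'wrist_torque': array([0.00879945, 0.20931062, 0.11132928]), 'grip_force': 69.64076399803162, 'opening': 0.010189939760242359}
```

View pics/w4b.png

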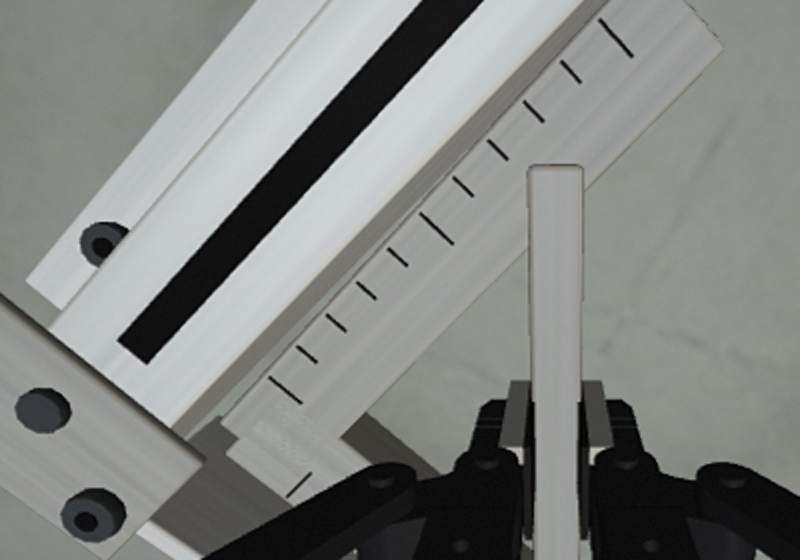

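Run:
```python
from h import *
img=cv2.imread('pics/w4.png'); g=cv2.cvtColor(img,6)
lsd=cv2.createLineSegmentDetector().detect(g)[0][:,0]
for l in lsd:
    if np.hypot(l[2]-l[0],l[3]-l[1])>60 and min(l[0],l[2])<330 and max(l[1],l[3])<300:
        o=[]
        for z in (0,.018,.04):
            p=px('w4',l[0],l[1],z);q=px('w4',l[2],l[3],z); a=np.degrees(np.arctan2(q[1]-p[1],q[0]-p[0])); a=(a+90)%180-90
            # offset from corner line normal
            n=np.array([np.sin(np.radians(14.5)),np.cos(np.radians(14.5))]); o+=[round(a,2),round(1e3*((p[:2]-[.5449,-.19])@n),1),round(1e3*((q[:2]-[.5449,-.19])@n),1)]
        if -25<o[0]<-5: print(l.round(),o)
```

```text
[297.  -0.  73. 242.] [np.float64(-15.9), np.float64(-23.0), np.float64(-27.0), np.float64(-15.9), np.float64(-19.1), np.float64(-22.6), np.float64(-15.9), np.float64(-14.3), np.float64(-17.2)]
[ 57. 230. 264.  -0.] [np.float64(-15.89), np.float64(-36.7), np.float64(-33.0), np.float64(-15.89), np.float64(-31.1), np.float64(-27.8), np.float64(-15.89), np.float64(-24.3), np.float64(-21.6)]
[ 86. 272. 349.  -0.] [np.float64(-15.88), np.float64(-11.6), np.float64(-7.1), np.float64(-15.88), np.float64(-9.1), np.float64(-5.1), np.float64(-15.88), np.float64(-6.0), np.float64(-2.7)]
[323.  40. 111. 270.] [np.float64(-14.09), np.float64(-3.5), np.float64(-2.3), np.float64(-14.09), np.float64(-1.9), np.float64(-0.9), np.float64(-14.09), np.float64(-0.0), np.float64(0.8)]
[177.  -0.  13. 199.] [np.float64(-15.82), np.float64(-59.6), np.float64(-62.6), np.float64(-15.82), np.float64(-51.3), np.float64(-53.9), np.float64(-15.82), np.float64(-41.0), np.float64(-43.2)]
[ 65. 173. 213.   1.] [np.float64(-15.91), np.float64(-51.1), np.float64(-48.4), np.float64(-15.91), np.float64(-43.8), np.float64
[... 327 characters left out ...]
.float64(-6.7), np.float64(-15.71), np.float64(-3.0), np.float64(-4.8), np.float64(-15.71), np.float64(-0.9), np.float64(-2.4)]
[294. 151. 360.  84.] [np.float64(-14.03), np.float64(22.7), np.float64(22.4), np.float64(-14.03), np.float64(21.1), np.float64(20.8), np.float64(-14.03), np.float64(19.1), np.float64(18.8)]
[207. 239. 263. 183.] [np.float64(-14.09), np.float64(23.1), np.float64(22.8), np.float64(-14.09), np.float64(21.5), np.float64(21.2), np.float64(-14.09), np.float64(19.4), np.float64(19.2)]
[152. 222. 196. 175.] [np.float64(-14.55), np.float64(-3.9), np.float64(-3.9), np.float64(-14.55), np.float64(-2.3), np.float64(-2.3), np.float64(-14.55), np.float64(-0.4), np.float64(-0.3)]
```

The rail yaw is actually -15.9° and the square is at -14.1°. I'll turn it back by 1.8° and close the 3–4 mm gap to the rail.

Emit:
{"fn": "apply_moves", "kwargs": {
  "rows": [
    [0,0,0,-0.36],
    [0,0,0,0],
    [-0.02,-0.06,0,0],
    [-0.02,-0.06,0,0],
    [0,0,0,0],
    [0,0,0,0]
  ]
}}

```text
clock: 12.6
tcp_pos: [0.4926, -0.1165, 0.0056]
tool_rot: [-180.0, 0.0, -151.1]
force: [1.3, 4.0, 2.7]
opening: 0.0104
grip_force: 69.6
```

Emit:
{"fn": "apply_moves", "kwargs": {
  "rows": [
    [-0.01,-0.04,0,0],
    [-0.01,-0.04,0,0],
    [0,0,0,0],
    [0,0,0,0]
  ]
}}

```text
clock: 13.1
tcp_pos: [0.4925, -0.1167, 0.0056]
tool_rot: [179.9, 0.1, -151.1]
force: [6.4, 19.9, 2.0]
opening: 0.0102
grip_force: 69.7
```

Emit:
{"fn": "apply_moves", "kwargs": {
  "rows": [
    [0.015,0.05,0,0],
    [0.1,-0.028,0,0],
    [0.1,-0.028,0,0],
    [0.05,-0.014,0,0],
    [0,0,0,0],
    [0,0,0,0]
  ]
}}

```text
clock: 13.85
tcp_pos: [0.4944, -0.1171, 0.0056]
tool_rot: [179.6, -0.3, -151.1]
force: [-8.8, 14.9, 18.7]
opening: 0.0104
grip_force: 71.9
```

Emit:
{"fn": "apply_moves", "kwargs": {
  "rows": [
    [0,0,0.03,0],
    [0,0,0.02,0],
    [0,0,0,0],
    [0,0,0,0]
  ]
}}

```text
clock: 14.35
tcp_pos: [0.4963, -0.1176, 0.006]
tool_rot: [179.8, -0.2, -151.1]
force: [0.1, 11.6, -0.9]
opening: 0.0102
grip_force: 69.3
```

Run:
```python
from h import *
s=robot.observe();print(s['tcp_pos'],s['force'],s['wrist_torque'],s['q'])
i=save('wrist','w5')
cv2.imwrite('pics/w5b.png',cv2.resize(i[60:340,0:400,::-1],None,fx=2,fy=2,interpolation=cv2.INTER_CUBIC))
```

```text
[ 0.49630517 -0.11762053  0.00596083] [ 0.12090827 11.61494514 -0.85904657] [1.92515958 0.12866549 0.16092434] [-1.46999916e+01  3.64796632e+01  1.13366529e+02  1.01764329e-01
  3.04280717e+01 -1.33716452e+02]
```

View pics/w5b.png

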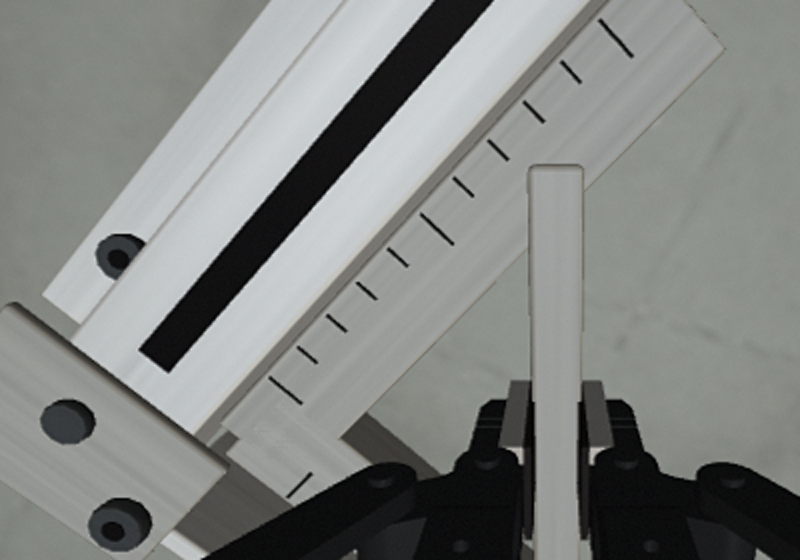

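Now flush with the rail; fingertip drag on the bench had been holding it back. Continuing along +x.

Emit:
{"fn": "apply_moves", "kwargs": {
  "rows": [
    [0.06,-0.016,0,0],
    [0.06,-0.016,0.01,0],
    [0,0,0,0],
    [0,0,0,0]
  ]
}}

```text
clock: 14.9
tcp_pos: [0.4988, -0.1183, 0.006]
tool_rot: [179.7, -0.2, -151.1]
force: [-0.2, 11.1, -1.7]
opening: 0.0106
grip_force: 69.2
```

Emit:
{"fn": "apply_moves", "kwargs": {
  "rows": [
    [0.06,-0.016,0,0],
    [0.04,-0.012,0.01,0],
    [0,0,0,0],
    [0,0,0,0]
  ]
}}

```text
clock: 15.4
tcp_pos: [0.4989, -0.1184, 0.0058]
tool_rot: [179.5, -0.4, -151.1]
force: [-6.9, 13.4, 1.4]
opening: 0.0104
grip_force: 69.5
```

Run:
```python
from h import *
s=robot.observe();print(s['clock'],s['tcp_pos'],s['force'],s['wrist_torque'])
i=save('wrist','w6'); t=save('top','top6')
g=cv2.cvtColor(i,cv2.COLOR_RGB2GRAY)
for l in cv2.createLineSegmentDetector().detect(g)[0][:,0]:
    if np.hypot(l[2]-l[0],l[3]-l[1])>30 and max(l[0],l[2])<380:
        p,q=[px('w6',*e,.03) for e in (l[:2],l[2:])]; a=(np.degrees(np.arctan2(q[1]-p[1],q[0]-p[0]))+90)%180-90
        if -25<a<-5 or a>60: print(l.round(),a.round(2),p[:2].round(4),q[:2].round(4))
a=cv2.resize(i[60:340,0:300,::-1],None,fx=2,fy=2); b=cv2.resize(t[180:280,290:370,::-1],None,fx=2.5,fy=5.6,interpolation=cv2.INTER_CUBIC)
b=cv2.resize(t[180:250,280:380,::-1],(200,140)); 
o=np.zeros((560,800,3),np.uint8);o[:,:600]=a;o[:140,600:]=b;cv2.imwrite('pics/c6.png',o)
```

```text
15.4 [ 0.4988613  -0.11835975  0.00584886] [-6.94696334 13.41073548  1.42625249] [2.0818478  0.96168883 0.11052685]
[299.  -1.  87. 242.] -15.9 [ 0.3956 -0.1683] [ 0.5182 -0.2032]
[ 72. 229. 268.  -1.] -15.88 [ 0.5157 -0.2106] [ 0.4009 -0.1779]
[ 77. 176.  55. 204.] -15.0 [ 0.4927 -0.2161] [ 0.5083 -0.2203]
[ 11. 205.  99. 272.] 74.05 [ 0.5175 -0.236 ] [ 0.5295 -0.1939]
[183. 266. 220. 297.] 73.87 [ 0.5089 -0.1621] [ 0.5149 -0.1415]
[169. 278. 240. 205.] -15.55 [ 0.5172 -0.1653] [ 0.4719 -0.1527]
[100. 272. 349.   0.] -15.88 [ 0.5289 -0.1934] [ 0.3873 -0.1531]
[118. 292. 144. 311.] 73.83 [ 0.5346 -0.1829] [ 0.5386 -0.1689]
[ 88. 321. 116. 292.] -15.88 [ 0.5561 -0.1899] [ 0.5352 -0.1839]
[182.  -0.  23. 203.] -15.81 [ 0.4156 -0.2041] [ 0.5142 -0.232 ]
[115. 290.   6. 207.] 74.16 [ 0.5344 -0.1844] [ 0.5193 -0.2375]
[324.  40. 110. 271.] -15.95 [ 0.4022 -0.1543] [ 0.5266 -0.1898]
[ 76. 175. 219.   0.] -15.91 [ 0.4925 -0.2165] [ 0.4095 -0.1928]
[223.   0.  79. 176.] -15.82 [ 0.4089 -0.1917] [ 0.4925 -0.2154]
[362.   1. 326.  39.] -15.73 [ 0.3852 -0.149 ] [ 0.4015 -0.1536]
[294. 152. 360.  84.] -15.85 [ 0.4418 -0.144 ] [ 0.4082 -0.1344]
[241. 205. 262. 183.] -15.86 [ 0.4715 -0.1526] [ 0.4593 -0.1491]
[  1. 294.  49. 328.] 74.12 [ 0.5612 -0.229 ] [ 0.5681 -0.2048]
[155. 399. 183. 377.] -19.34 [ 0.5839 -0.1445] [ 0.5644 -0.1376]
```

View pics/c6.png

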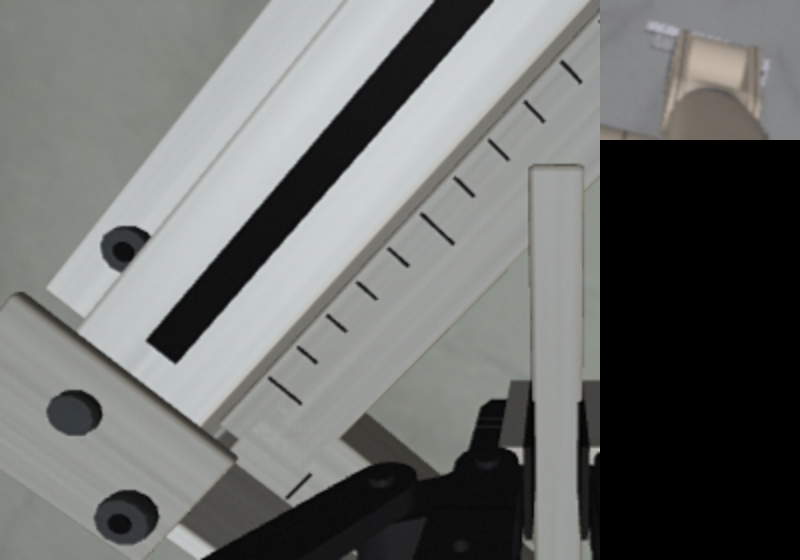

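```bash
python3 - <<'E'
from h import *
g=cv2.imread('pics/w6.png',0)
X=np.array([np.cos(np.radians(15.88)),-np.sin(np.radians(15.88))]);Y=np.array([-X[1],X[0]])
z0=np.array([.5433,-.1963])
f=lambda u,v,z:[round(1e3*(px('w6',u,v,z)[:2]-z0)@e,1) for e in (X,Y)]
for l in cv2.createLineSegmentDetector().detect(g)[0][:,0]:
    if np.hypot(l[2]-l[0],l[3]-l[1])>6 and 70<min(l[0],l[2])<200 and 260<max(l[1],l[3])<345: print(l.round(1),[f(*e,z) for z in(.018,.041) for e in (l[:2],l[2:])])
E
python3 - <<'E'
import cv2
i=cv2.imread('pics/w6.png')[250:345,60:190]; cv2.imwrite('pics/c7.png',cv2.resize(i,None,fx=6,fy=6,interpolation=cv2.INTER_CUBIC))
E
```

```text
[145.2 313.5 189.4 289.4] [[np.float64(-1.4), np.float64(27.7)], [np.float64(-27.8), np.float64(34.8)], [np.float64(-20.8), np.float64(24.9)], [np.float64(-42.6), np.float64(30.7)]]
[ 74.6 307.4  79.7 317.4] [[np.float64(20.7), np.float64(0.0)], [np.float64(23.8), np.float64(5.2)], [np.float64(-2.6), np.float64(2.1)], [np.float64(-0.1), np.float64(6.3)]]
[ 79.8 317.6  73.5 328.9] [[np.float64(23.9), np.float64(5.4)], [np.float64(31.8), np.float64(6.9)], [np.float64(0.0), np.float64(6.4)], [np.float64(6.5), np.float64(7.7)]]
[148.9 262.2 132.3 248.9] [[np.float64(-25.4), np.float64(11.3)], [np.float64(-25.4), np.float64(1.3)], [np.float64(-40.7), np.float64(11.3)], [np.float64(-40.6), np.float64(3.1)]]
[170.  277.5 181.8 265.6] [[np.float64(-26.2), np.float64(23.8)], [np.float64(-35.2), np.float64(23.8)], [np.float64(-41.3), np.float64(21.6)], [np.float64(-48.7), np.float64(21.7)]]
[183.5 266.4 220.1 297.2] [[np.float64(-35.4), np.float64(24.7)], [np.float64(-35.2), np.float64(48.7)], [np.float64(-48.9), np.float64(22.4)], [np.float64(-48.8), np.float64(42.2)]]
[142.1 307.1 153.9 295.
[... 1800 characters left out ...]
np.float64(-150.7), np.float64(0.8)], [np.float64(-8.3), np.float64(0.7)], [np.float64(-144.0), np.float64(2.7)], [np.float64(-26.6), np.float64(2.6)]]
[190.5 290.3 204.4 291.6] [[np.float64(-27.8), np.float64(35.6)], [np.float64(-32.1), np.float64(41.0)], [np.float64(-42.6), np.float64(31.4)], [np.float64(-46.2), np.float64(35.8)]]
[183.4 263.4 262.1 183.4] [[np.float64(-36.6), np.float64(23.6)], [np.float64(-91.9), np.float64(23.5)], [np.float64(-49.9), np.float64(21.5)], [np.float64(-95.5), np.float64(21.4)]]
[210.6 318.1 194.4 322. ] [[np.float64(-22.7), np.float64(53.3)], [np.float64(-15.1), np.float64(48.9)], [np.float64(-38.4), np.float64(46.0)], [np.float64(-32.2), np.float64(42.3)]]
```

View pics/c7.png

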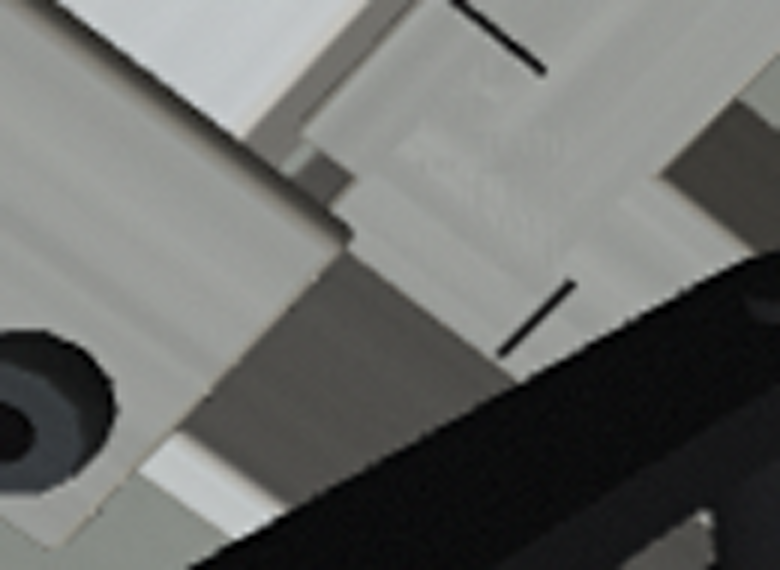

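The plate edge is parallel to the rail's normal. The square lies flush on both faces within measurement error (about 0.6 mm bias on each), and it stopped against resistance. I'll firm up the push.

Emit:
{"fn": "apply_moves", "kwargs": {
  "rows": [
    [0.04,-0.01,0,0],
    [0.03,-0.03,0,0],
    [0,0,0,0],
    [0,0,0,0],
    [0,0,0,0]
  ]
}}

```text
clock: 16.12
tcp_pos: [0.4989, -0.1184, 0.0057]
tool_rot: [179.4, -0.5, -151.1]
force: [-12.0, 17.4, 6.0]
opening: 0.0101
grip_force: 70.2
```

```bash
python3 -c "
from workcell import robot
print(robot.finish_job())"
```

```text
the job is handed in; nothing more can be done
None
```

I handed the job in at about 16 s, with the square still gripped and pressing about 16 N towards the end plate and 13 N towards the rail. In the last images it was seated in the corner, flush to both faces within about 1 mm; no pass or fail result came back.

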